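Crank the blue feed mill through its heavy point

ROBOT

A 6-joint arm with a two-finger parallel gripper is mounted at the origin on a cart in front of the work surface, level with it; the furniture and walls round the work are solid. World frame = base frame: x ahead of the robot, y to its left, z up, the work surface at z = 0. Lengths are in mm, angles in rad, forces in N, time in s.
With the tool pointing down it reaches from about 275 to 1000 mm from the base axis. Payload 8.4 kg.
Tool frame: the origin (TCP) lies at the centre of the arm's flange, where the gripper is bolted on; the fingertips stand 173 mm ahead of it and the grasp point (between the pads) lies 155 mm ahead of it (r.nose_length is the distance from the TCP to the fingertips, in mm); z points along the fingers, y is the direction in which the jaws open and shut (so a half turn about z gives the same grasp; the last joint's range is limited). The gripper opens to 85 mm and grips with 20 to 120 N. Pads are 22 mm wide; open, the fingers measure 114 mm over their backs; the gripper's body (76 mm by 85 mm) begins 54 mm behind the grasp point. The pads swing forward as they close: fully open they stand 13 mm farther back than shut.
Start: joints at [1.291, 0.353, 1.633, -0, 1.155, -0.002], TCP at [171.399, 601.042, 404.681] pointing down, gripper open.
Joint ranges: [-2.63, 2.63], [-0.92, 2.1], [0.06, 2.66], [-1.3, 4.44], [0, 2.69], [-3.02, 3.02]. Speed limits (rad/s): [2.22, 2.22, 2.79, 3.14, 3.14, 3.14].

INTERFACE

Orientations are given as [roll, pitch, yaw] about the fixed x, y, z axes, in that order (R = Rz(yaw) Ry(pitch) Rx(roll)).
In Python, from rig import r, grab_frame, workorder gives the robot as it stands.
- The arm moves only by the tool carry_out, never from a script. Its argument "steps" is a list that holds one entry, the list of rows, each a list of 5 numbers: the opening in per cent of the stroke, from 0 (shut) to 100 (fully open), then the shift along the tool's x, y, z in m, then the turn about the tool's z in degrees. In form: [[[jaw, x, y, z, spin], ...]]. A call has 1 to 8 rows; each row is the pose to reach, as a shift and turn from the pose measured when the call began, along the tool's axes at that moment; what a row does not reach only later rows make up. A row lasts 1/10 s, in which the tool goes at most 50 mm and 8.59 degrees, less where a joint would pass 70% of its speed; a pose out of reach is approached as far as the arm can. A call with a gripper value outside its range is refused whole. The fingers move at their own pace and stop on an object; "squeeze" is the grip in N (left out, the last holds). Time passes only in rows, so rows that repeat a pose let the fingers close. It gives the time, the measured TCP pose, the force and the opening at its end, in the units of the state.
- r.sense(): the state, without advancing time (a new reading comes with each control period).
- grab_frame(name): name is "scene" or "top" or "wrist"; returns a dict with "image" (384x512x3 uint8, red, green, blue), "intrinsics" (3x3 intrinsics, pixels), "D" ([k1, k2, p1, p2, k3] as OpenCV has them; the pictures are not rectified), "eye" and "rotation" of the camera in the world; the wrist camera has in their place "T_tool_cam" (4x4, takes a point from camera to tool coordinates, whose origin is the TCP and whose axes are the flange's). Camera axes: x right, y up, looking along -z (the intrinsics and any distortion apply to the point x, -y, -z); pixel columns grow to the right and rows downward; lengths in mm; the calibration is good to about 2 mm. A picture is of the moment at which its call begins: read the wrist's pose just before it. There is no depth.
- workorder.sign_off(): hands the job in, once; it reports no verdict.
The state is a dict: "clock": time; "qpos": joint angles; "qvel": joint speeds; "joint_efforts": joint torques, N m; "eef_pos": TCP position; "tcp_rot": TCP orientation; "contact_force": force on the tool from outside, world axes, zero at the start; "wrist_torque": the same for the moment, N m; "opening": opening from 0.0 (shut) to 1.0 (fully open).
Only numpy, scipy, OpenCV 4.12 (cv2) and the standard library are available. Lean on these libraries where they do the work, as an engineer would, in place of code of your own. Each camera call takes 0.05 s, during which the arm holds its last target.

TASK

Two hand mills for crumbling fish feed are screwed to the table; work the one with the blue collar and blue knob. Crank it clockwise (seen from above) at an even, unhurried pace of about five seconds a turn, keeping hold of the knob so that it does not race away after the heavy point in each turn. The knob starts a little past the red tab: stop when it comes over the tab for the second time, let go and leave it there; do not move the crank of the yellow mill.

Things in the scene. Friction and masses are not known exactly. Their poses are not given: they have to be found in the camera images.
- mill_crank (a joint): blue mill's crank angle, rad, over several turns, growing clockwise from above. 0 = knob over the red tab; starts 0.5 to 1.5 past it, so it comes over the tab at 6.28 and again at 12.57. Light (1 N at the knob), but from 2.6 to 3.1 past the tab a spring resists (6 to 8 N) and from 3.1 to 3.7 drives the crank on; let loose there, it races. Elsewhere it stays where left.
- mill_grip (a point): centre of the blue knob: an upright round grip, 24 mm across, 42 mm tall (21 mm up and down from here), spinning freely on its pin, so a gripper can hold it without turning along. It stands on a level crank arm whose top is 25 mm below this point, and moves on a level circle of 65 mm radius about mill_axis, 168 mm above the table.
- mill_axis (a point): point on the vertical crank axis of the blue mill, level with the knob's centre. The mill is fixed: steel foot 124 mm across, clear cup, blue collar, white housing 100 mm across and 120 mm tall. Its -x axis points to the red tab, 16 mm wide, which stands out to 93 mm from the axis, 110 mm above the table, below the knob's path.
- other_grip (a point): centre of the yellow knob of the other mill, alike but with yellow collar and knob; its crank must not be moved.
Not all that is in view belongs to the job. What is shaped like the part that bears mill_crank but pink is not meant.

How it is judged:
By the outcome, as a careful person would: the job done as asked, in the order asked, and still so for the second after the job is handed in, with the robot touching nothing.
It also fails if it takes over 67 s, if anything falls off the work surface, if the arm or the gripper's body presses on something with over 40 N, if the wrist force passes 120 N, or if a joint passes its speed limit or range.

## Working session

There is one attempt and no reset: what is moved stays moved. The work goes in short steps, Python scripts to look and compute and a tool call to move; the robot and the scene stay as the last step left them, time stands still between calls to the robot, and variables do not carry over. Pictures are saved under pics/ and viewed, and the job is handed in when it is done.

Besides the shell and the picture viewer there is one more tool, called after "Call:" by a JSON object that holds its "fn" and its "kwargs", one argument or row to a line. carry_out: Moves the arm, as the interface text tells. Its arguments: {"type":"object","properties":{"steps":{"type":"array","items":{"type":"array","items":{"type":"array","items":{"type":"number"}}}},"squeeze":{"type":"number"}},"required":["steps"]}

```bash
ls; mkdir -p pics
cat > h.py <<'E'
import cv2,numpy as np,pickle
from rig import r,grab_frame,workorder
def snap(n,tag):
    s=r.sense(); f=grab_frame(n); f['s']=s
    cv2.imwrite(f'pics/{tag}.png',f['image'][:,:,::-1]); pickle.dump(f,open(f'{tag}.pkl','wb')); return f
E
python3 - <<'E'
from h import *
s=r.sense(); print(s)
for n in('scene','top','wrist'):
    f=snap(n,n+'0'); print(n,f['intrinsics'].tolist() if hasattr(f['intrinsics'],'tolist') else f['intrinsics'],f['D'],f.get('eye'),f.get('rotation'),f.get('T_tool_cam'))
a=[cv2.imread(f'pics/{n}0.png') for n in('scene','top')]
E
```

```text
pics
{'clock': 0.0, 'qpos': array([ 1.29060179e+00,  3.53625566e-01,  1.63411066e+00,  3.12277164e-05,
        1.15522283e+00, -2.41709042e-03]), 'qvel': array([ 1.47802736e-03,  1.15530289e-03, -1.65662067e-03, -2.02385666e-03,
        6.73024209e-04, -2.05107763e-05]), 'joint_efforts': array([ 1.81933028e-03, -6.05247116e+01, -3.42081928e+01,  2.56241601e-04,
        8.98879138e-03,  2.27052851e-06]), 'eef_pos': array([171.32841828, 600.81784385, 403.98567545]), 'tcp_rot': array([-3.14022632e+00, -3.18551490e-05,  2.86380256e+00]), 'contact_force': array([-0.28396764, -1.00912238, -0.51583985]), 'wrist_torque': array([ 0.00538865, -0.01261359, -0.01817168]), 'opening': 1.0023730407424978}
scene [[447.1196907678394, 0.0, 258.231276049174], [0.0, 447.1196907678394, 194.24806527047718], [0.0, 0.0, 1.0]] [-0.17713878  0.          0.          0.          0.        ] [-180.69084017 -543.83952949  655.17189175] [ 1.01844785e+00 -3.25460456e-04 -9.09456539e-01] None
top [[494.59980231329723, 0.0, 260.56985816471337], [0.0, 494.59980231329723, 195.71849138457003], [0.0, 0.0, 1.0]] [-0.18346052  0.          0.          0.          0.        ] [ 311.0997002   -99.06321838 1194.26276989] [ 2.07027882e-01  8.32557440e-04 -1.11848960e+00] None
wrist [[288.70296870595115, 0.0, 254.2168412884904], [0.0, 288.70296870595115, 192.7163616271653], [0.0, 0.0, 1.0]] [-0.06020324  0.          0.          0.          0.        ] None None [[-9.99188865e-05  9.53139730e-01  3.02530402e-01  7.74679102e+01]
 [ 9.99999474e-01  4.04049014e-04 -9.42703054e-04  2.48033474e-01]
 [-1.02076485e-03  3.02530149e-01 -9.53139270e-01  3.05871067e+01]
 [ 0.00000000e+00  0.00000000e+00  0.00000000e+00  1.00000000e+00]]
```

View pics/scene0.png

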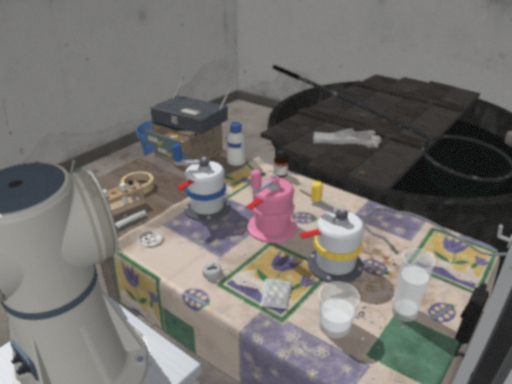

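View pics/top0.png

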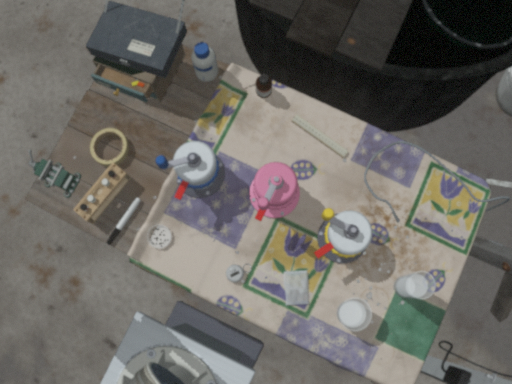

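View pics/wrist0.png

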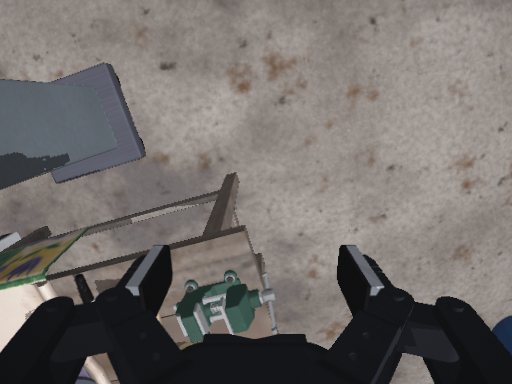

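Run:
```python
import cv2
a=cv2.imread('pics/top0.png')[130:220,140:240]; b=cv2.imread('pics/scene0.png')[140:240,150:260]
cv2.imwrite('pics/topc.png',cv2.resize(a,None,fx=6,fy=6,interpolation=2)); cv2.imwrite('pics/scc.png',cv2.resize(b,None,fx=6,fy=6,interpolation=2))
```

```text
(no output)
```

View pics/topc.png

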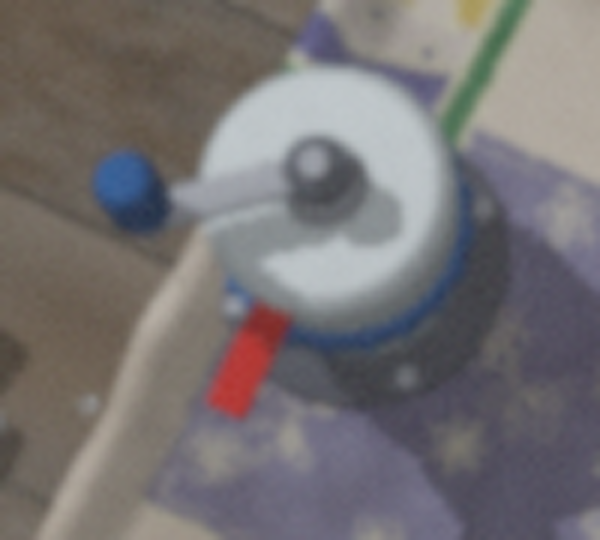

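View pics/scc.png

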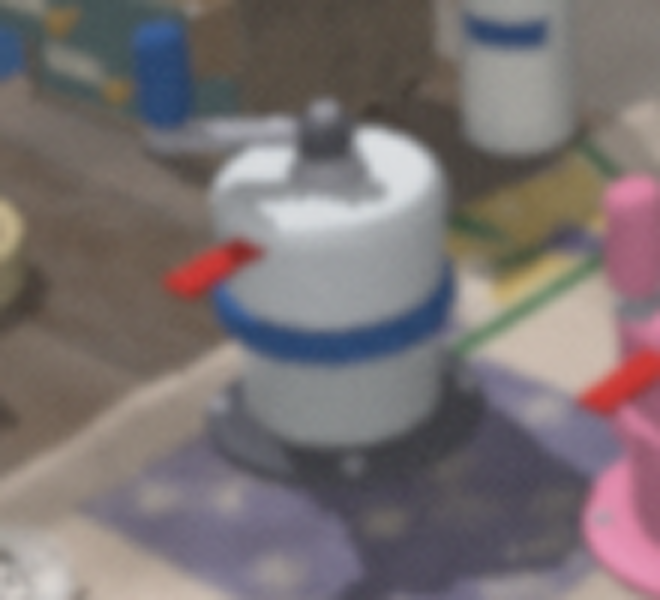

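```bash
cat >> h.py <<'E'
from scipy.spatial.transform import Rotation as Ro
def ray(f,uv):
    p=cv2.undistortPoints(np.array([[uv]],float),np.array(f['intrinsics']),np.array(f['D']))[0,0]
    d=np.array([p[0],-p[1],-1.])
    if f.get('T_tool_cam') is None:
        R=Ro.from_euler('xyz',f['rotation']).as_matrix(); o=np.array(f['eye'])
    else:
        T=np.array(f['T_tool_cam']); Rt=Ro.from_euler('xyz',f['s']['tcp_rot']).as_matrix()
        R=Rt@T[:3,:3]; o=Rt@T[:3,3]+f['s']['eef_pos']
    d=R@d; return o,d/np.linalg.norm(d)
def tri(*rs):
    A=0;b=0
    for o,d in rs:
        P=np.eye(3)-np.outer(d,d); A=A+P; b=b+P@o
    x=np.linalg.solve(A,b); return x,[round(float(np.linalg.norm((np.eye(3)-np.outer(d,d))@(x-o))),1) for o,d in rs]
def atz(r_,z): o,d=r_; return o+d*(z-o[2])/d[2]
def load(t): return pickle.load(open(t+'.pkl','rb'))
E
python3 - <<'E'
from h import *
t=load('top0');s=load('scene0')
for n,a,b in [('knob',(162,162),(177.2,152.5)),('hub',(192.3,156.7),(204,158)),('tab',(178,198.6),(179.5,188.3)),
 ]:
    print(n,tri(ray(t,a),ray(s,b)), )
k=atz(ray(t,(162,162)),168);print(k, atz(ray(t,(178,198.6)),110))
s=r.sense()['tcp_rot'];print(Ro.from_euler('xyz',s).as_matrix().round(3))
E
```

```text
knob (array([478.13110936, 222.07313294, 166.22159817]), [0.8, 0.8])
hub (array([520.87734539, 172.25887757, 149.05665559]), [0.9, 0.9])
tab (array([427.74889805, 167.26583192, 106.77228976]), [1.5, 1.5])
[478.40810023 220.94916033 168.        ] [428.44556432 165.44211714 110.        ]
[[-0.962  0.274 -0.   ]
 [ 0.274  0.962 -0.001]
 [-0.    -0.001 -1.   ]]
```

Run:
```python
from h import *
t=load('top0')
for z in (0,200):
  for p in [(90,45),(175,70),(130,95),(205,60),(120,150),(350,230)]: print(z,p,atz(ray(t,p),z).round())
s=r.sense();R=Ro.from_euler('xyz',s['tcp_rot']).as_matrix();print(R.T@(np.array([478,221.5,404])-s['eef_pos']))
```

```text
0 (90, 45) [713. 621.   0.]
0 (175, 70) [744. 365.   0.]
0 (130, 95) [630. 440.   0.]
0 (205, 60) [804. 306.   0.]
0 (120, 150) [487. 388.   0.]
0 (350, 230) [ 555. -223.    0.]
200 (90, 45) [646. 501. 200.]
200 (175, 70) [671. 287. 200.]
200 (130, 95) [577. 350. 200.]
200 (205, 60) [722. 238. 200.]
200 (120, 150) [457. 306. 200.]
200 (350, 230) [ 514. -202.  200.]
[-398.91905367 -280.7474113     0.43242368]
```

Call:
{"fn": "carry_out", "kwargs": {
  "steps": [
    [[60,-0.025,-0.018,0,0],[60,-0.05,-0.035,0,0],[60,-0.075,-0.053,0,0],[60,-0.1,-0.07,0,0],[60,-0.13,-0.09,0,0],[60,-0.16,-0.112,0,0],[60,-0.19,-0.134,0,0],[60,-0.22,-0.155,0,0]]
  ]
}}

```text
clock: 0.95
eef_pos: [341.0, 390.1, 404.2]
tcp_rot: [-3.14, -0.0, 2.864]
contact_force: [0.2, 0.6, 0.3]
opening: 0.603
```

Call:
{"fn": "carry_out", "kwargs": {
  "steps": [
    [[60,-0.03,-0.021,0,0],[60,-0.06,-0.042,0,0],[60,-0.085,-0.06,0,0],[60,-0.11,-0.077,0,0],[60,-0.125,-0.087,0,0],[60,-0.13,-0.091,0,0],[60,-0.13,-0.091,0,0],[60,-0.13,-0.091,0,0]]
  ]
}}

```text
clock: 1.75
eef_pos: [440.7, 267.4, 404.2]
tcp_rot: [-3.14, -0.001, 2.864]
contact_force: [0.3, 0.3, -1.1]
opening: 0.601
```

Run:
```python
from h import *
f=snap('wrist','w1');s=f['s'];print(s['clock'],s['eef_pos'],s['tcp_rot'],s['opening'],s['contact_force'],s['qvel'].round(3))
```

```text
1.75 [440.65465169 267.42178449 404.18341042] [-3.14026630e+00 -5.60370729e-04  2.86403277e+00] 0.600594327073929 [ 0.31506451  0.29463587 -1.07423619] [ 0.012 -0.001 -0.     0.    -0.001 -0.001]
```

View pics/w1.png

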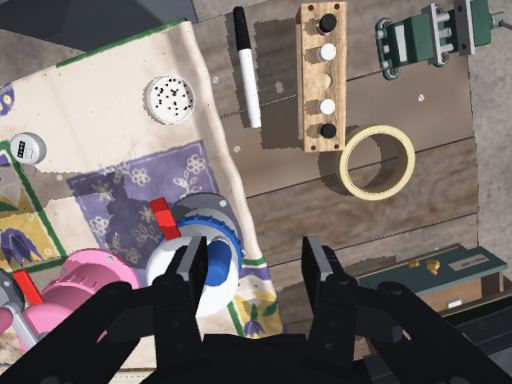

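Call:
{"fn": "carry_out", "kwargs": {
  "steps": [
    [[60,0.012,-0.022,0,0],[60,0.024,-0.044,0,0],[60,0.036,-0.066,0,0],[60,0.048,-0.086,0,0],[60,0.048,-0.086,0,0],[60,0.048,-0.086,0,0]]
  ]
}}

```text
clock: 2.4
eef_pos: [370.6, 198.5, 404.7]
tcp_rot: [-3.141, 0.0, 2.865]
contact_force: [-0.4, -0.0, 0.2]
opening: 0.602
```

Run:
```python
from h import *
f=snap('wrist','w2');s=f['s'];print(s['clock'],s['eef_pos'],s['tcp_rot'],s['opening'],s['contact_force'],s['qvel'].round(3))
```

```text
2.4 [370.5888886  198.5160484  404.67998015] [-3.14121622e+00  2.30746450e-04  2.86530759e+00] 0.6021143119687091 [-0.37613282 -0.03739859  0.22611319] [ 0.001  0.022 -0.022 -0.    -0.005  0.   ]
```

View pics/w2.png

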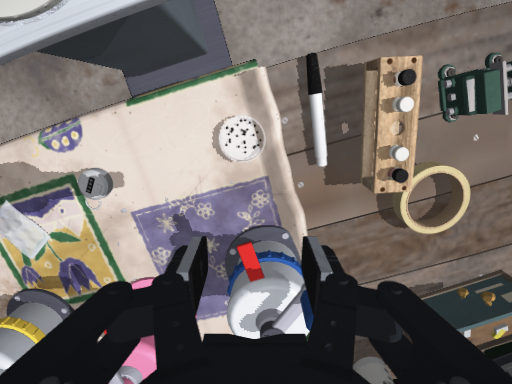

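Call:
{"fn": "carry_out", "kwargs": {
  "steps": [
    [[60,-0.015,0.027,0,0],[60,-0.03,0.054,0,0],[60,-0.045,0.081,0,0],[60,-0.06,0.108,0,0],[60,-0.075,0.125,0,0],[60,-0.085,0.125,0,0],[60,-0.085,0.125,0,0],[60,-0.085,0.125,0,0]]
  ]
}}

```text
clock: 3.25
eef_pos: [486.5, 295.4, 404.2]
tcp_rot: [-3.14, -0.001, 2.865]
contact_force: [0.7, 0.3, 0.0]
opening: 0.597
```

Run:
```python
from h import *
f=snap('wrist','w3');s=f['s'];print(s['clock'],s['eef_pos'],s['tcp_rot'])
for t,b in (('w3',(100,300,120,280)),('w2',(220,340,190,300)),('w1',(140,340,140,270))):
    a=cv2.imread(f'pics/{t}.png')[b[0]:b[1],b[2]:b[3]]; cv2.imwrite(f'pics/{t}c.png',cv2.resize(a,None,fx=4 if t!='w3' else 3.5,fy=4 if t!='w3' else 3.5,interpolation=2)[:600])
```

```text
3.25 [486.51381234 295.44734302 404.23481187] [-3.14035079e+00 -5.92526084e-04  2.86498359e+00]
```

View pics/w3.png

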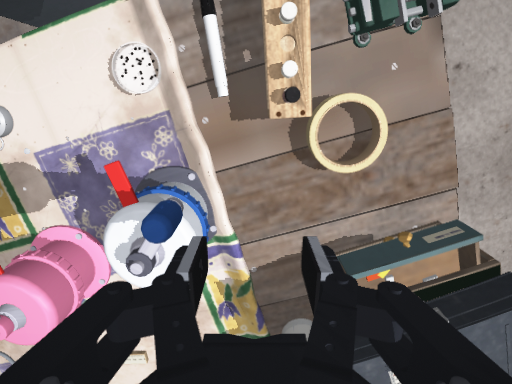

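View pics/w2c.png

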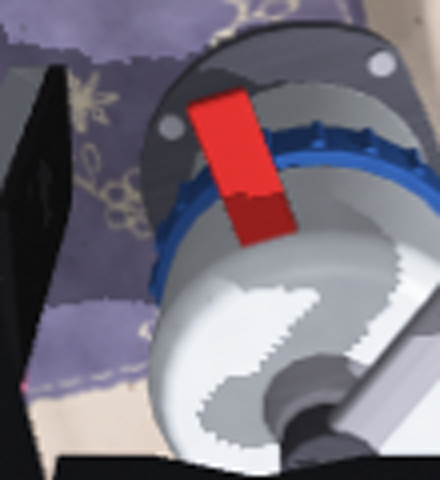

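Run:
```python
import cv2
a=cv2.imread('pics/w3.png')[150:300,80:230]; cv2.imwrite('pics/w3d.png',cv2.resize(a,None,fx=4,fy=4,interpolation=2))
```

```text
(no output)
```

View pics/w3d.png

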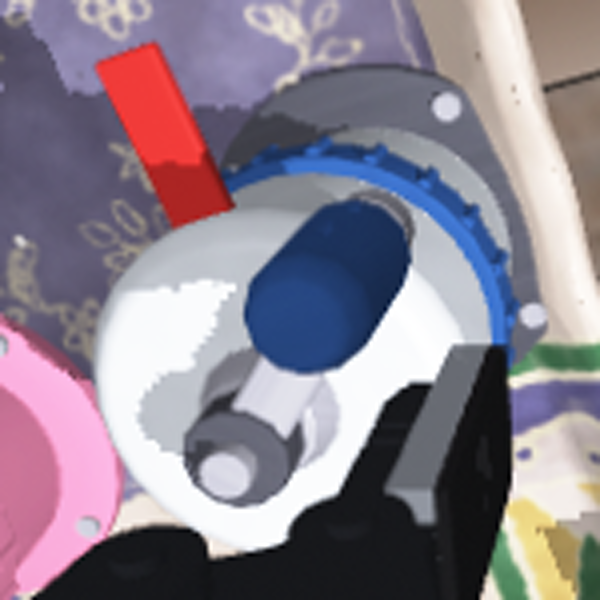

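View pics/w1c.png

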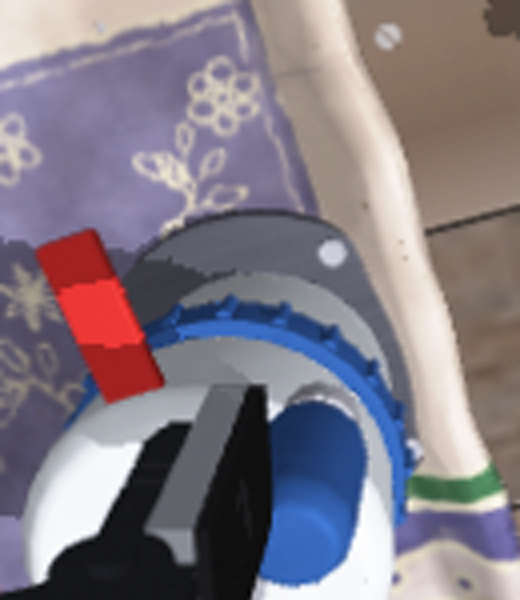

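Run:
```python
from h import *
t,s,w1,w2,w3=[load(x) for x in('top0','scene0','w1','w2','w3')]
print('knobtop',tri(ray(w3,(157,228)),ray(w1,(214.5,272.5))),tri(ray(w3,(157,228)),ray(w1,(214.5,272.5)),ray(t,(160.8,160)),ray(s,(177.2,145))))
for f,p in((w3,(157,228)),(w1,(214.5,272.5)),(t,(160.8,160))):print(atz(ray(f,p),189))
print('knobbot',atz(ray(w3,(168,214.5)),147))
print('tab',tri(ray(w3,(111.75,163.5)),ray(w2,(244.4,244.5))),tri(ray(w3,(111.75,163.5)),ray(w2,(244.4,244.5)),ray(w1,(156.5,199.9)),ray(t,(178,198.6)),ray(s,(179.5,188))))
for a in [(111.75,163.5)]:print(atz(ray(w3,a),110))
print('root',atz(ray(w3,(131,204.2)),110))
print('hub',tri(ray(w3,(136.75,268.5)),ray(t,(192.3,156.7)),ray(s,(204,157.5))),atz(ray(w3,(136.75,268.5)),155))
# yellow ref dir from fit: axis
```

```text
knobtop (array([475.56534819, 226.57315848, 186.26391898]), [0.0, 0.0]) (array([478.66878548, 223.51189489, 182.82022685]), [2.1, 2.0, 2.6, 3.3])
[474.66756641 227.8436724  189.        ]
[473.93266048 227.52572005 189.        ]
[477.7499871  218.85622942 189.        ]
knobbot [479.76147806 221.43812096 147.        ]
tab (array([427.89935387, 172.21040754, 109.18451005]), [0.0, 0.0]) (array([428.90833343, 169.80033558, 105.05388691]), [0.7, 2.0, 0.5, 3.1, 1.2])
[427.8795999  172.61201148 110.        ]
root [470.70207307 174.34582838 110.        ]
hub (array([521.57776034, 173.56430707, 148.34896213]), [1.3, 1.7, 1.3]) [517.74688386 179.19257529 155.        ]
```

Run:
```python
from h import *
t,s,w1,w2,w3=[load(x) for x in('top0','scene0','w1','w2','w3')]
print('disc')
for f,p in((t,(160,237)),(s,(150,240)),(w1,(171,98)),(w2,(241,138)),(w3,(135,68))):print(atz(ray(f,p),15).round(1))
print('cloth corner (green/purple right edge)')
a=cv2.imread('pics/top0.png')[120:260,60:220]; cv2.imwrite('pics/t4.png',cv2.resize(a,None,fx=4,fy=4,interpolation=2))
```

```text
disc
[335.6 184.1  15. ]
[319.  169.2  15. ]
[334.2 194.6  15. ]
[333.3 192.6  15. ]
[336.  193.4  15. ]
cloth corner (green/purple right edge)
```

View pics/t4.png

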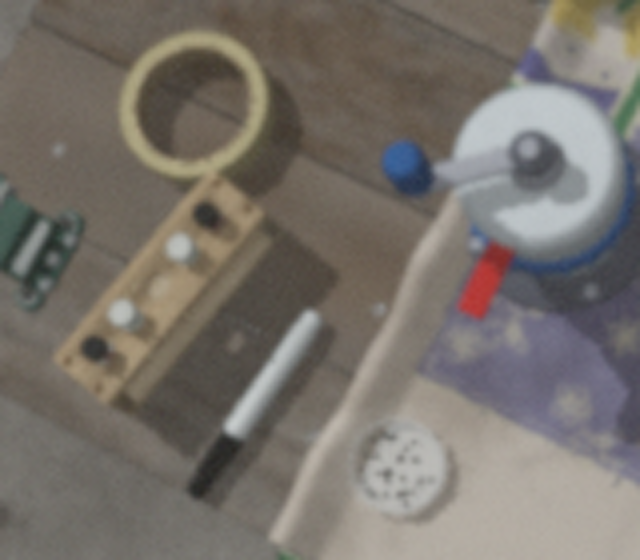

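Call:
{"fn": "carry_out", "kwargs": {
  "steps": [
    [[70,-0.003,-0.02,0,0],[70,-0.006,-0.04,0,0],[70,-0.009,-0.06,0.005,0],[70,-0.011,-0.072,0.01,0],[70,-0.011,-0.072,0.02,0],[70,-0.011,-0.072,0.02,0],[70,-0.011,-0.072,0.02,0]]
  ]
}}

```text
clock: 4.0
eef_pos: [477.3, 223.3, 384.2]
tcp_rot: [-3.141, -0.001, 2.865]
contact_force: [0.5, 0.4, 0.3]
opening: 0.701
```

Run:
```python
from h import *
f=snap('wrist','w4');s=f['s'];print(s['clock'],s['eef_pos'],s['tcp_rot'])
f=snap('top','t5');f=snap('scene','s5')
a=cv2.imread('pics/s5.png')[100:240,140:300]; cv2.imwrite('pics/s5c.png',cv2.resize(a,None,fx=4,fy=4,interpolation=2))
```

```text
4.0 [477.28333213 223.345428   384.24810798] [-3.14050889e+00 -8.13103053e-04  2.86502013e+00]
```

View pics/w4.png

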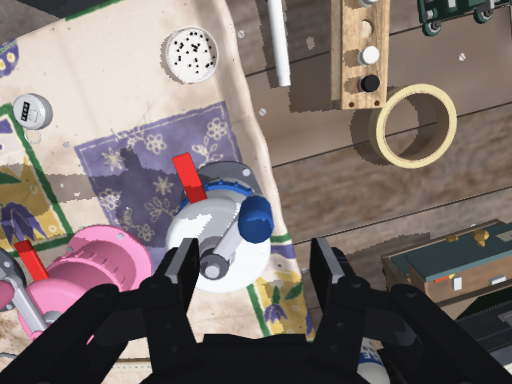

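View pics/s5c.png

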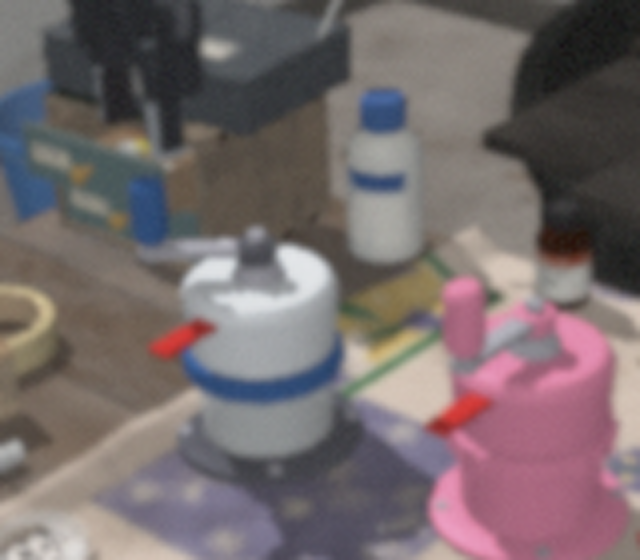

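View pics/t5.png

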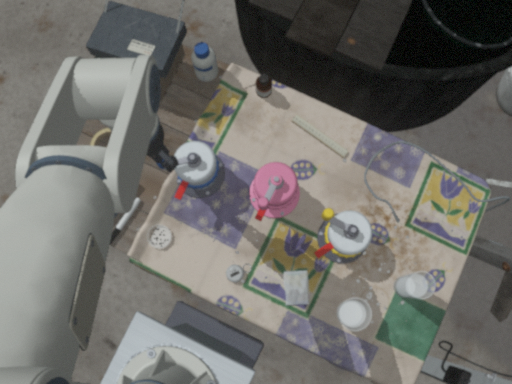

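Run:
```python
import cv2
a=cv2.imread('pics/w4.png')[140:300,150:310]; cv2.imwrite('pics/w4c.png',cv2.resize(a,None,fx=3.75,fy=3.75,interpolation=2))
```

```text
(no output)
```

View pics/w4c.png

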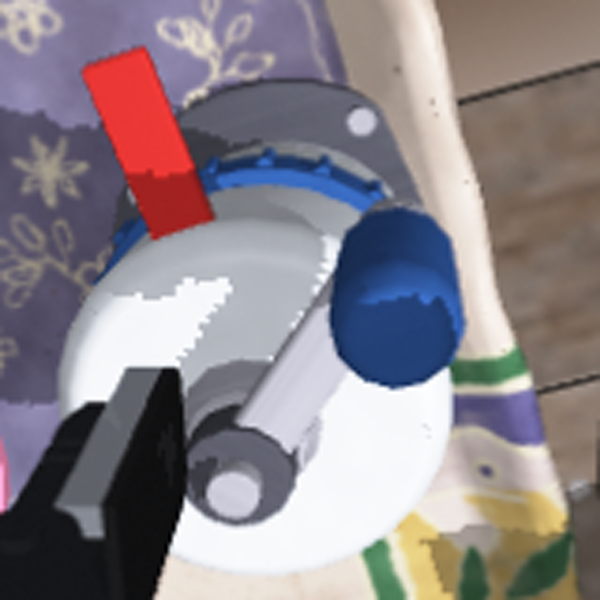

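Run:
```python
from h import *
w1,w2,w3,w4=[load(x) for x in('w1','w2','w3','w4')]
print('knobtop',tri(ray(w3,(157,228)),ray(w1,(214.5,272.5)),ray(w4,(255.9,225.6))))
for z in(186,189):print(z,atz(ray(w4,(255.9,225.6)),z))
h=tri(ray(w3,(136.75,268.5)),ray(w4,(212.1,270.7)));print('hub',h)
tb=tri(ray(w3,(111.75,163.5)),ray(w2,(244.4,244.5)),ray(w1,(156.5,199.9)),ray(w4,(180.7,155.7)));print('tab',tb)
```

```text
knobtop (array([476.53150169, 225.36295228, 183.71052066]), [0.1, 0.6, 0.5])
186 [475.14145191 225.26508931 186.        ]
189 [473.8474109  225.61293321 189.        ]
hub (array([520.56741881, 175.33562973, 148.65356029]), [0.2, 0.2])
tab (array([427.88412598, 172.09748098, 109.10133068]), [0.1, 0.1, 0.2, 0.2])
```

Call:
{"fn": "carry_out", "kwargs": {
  "steps": [
    [[60,0,0,0.015,0],[60,0,0,0.03,0],[60,0,0,0.045,0],[60,0,0,0.055,0],[60,0,0,0.058,0],[60,0,0,0.058,0]]
  ]
}}

```text
clock: 4.75
eef_pos: [477.4, 223.8, 326.5]
tcp_rot: [-3.141, -0.001, 2.866]
contact_force: [-0.2, -0.1, -0.3]
opening: 0.6
```

Call:
{"fn": "carry_out", "kwargs": {
  "steps": [
    [[20,0,0,0,0],[20,0,0,0,0],[20,0,0,0,0],[20,0,0,0,0],[20,0,0,0,0],[20,0,0,0,0]]
  ],
  "squeeze": 50
}}

```text
clock: 5.35
eef_pos: [477.7, 224.0, 327.3]
tcp_rot: [-3.142, 0.001, 2.866]
contact_force: [-1.2, -0.6, 5.9]
opening: 0.264
```

Run:
```python
from h import *
f=snap('wrist','w6');s=f['s'];print(s)
```

```text
{'clock': 5.35, 'qpos': array([ 4.35640513e-01,  2.94620418e-01,  1.91315678e+00, -4.09450185e-04,
        9.33434369e-01, -8.59188725e-01]), 'qvel': array([-0.00079979,  0.00167698, -0.00037381, -0.00034282,  0.00090215,
       -0.00044898]), 'joint_efforts': array([-7.38265528e-02, -4.78283858e+01, -2.71465784e+01, -4.17584460e-02,
       -2.24355231e-01,  2.20040260e-03]), 'eef_pos': array([477.71150587, 223.95140591, 327.29875826]), 'tcp_rot': array([-3.14159222e+00,  5.03524553e-04,  2.86586916e+00]), 'contact_force': array([-1.16085122, -0.61254628,  5.85858398]), 'wrist_torque': array([-0.03253942,  0.07800921, -0.00920487]), 'opening': 0.26440124408631777}
```

View pics/w6.png

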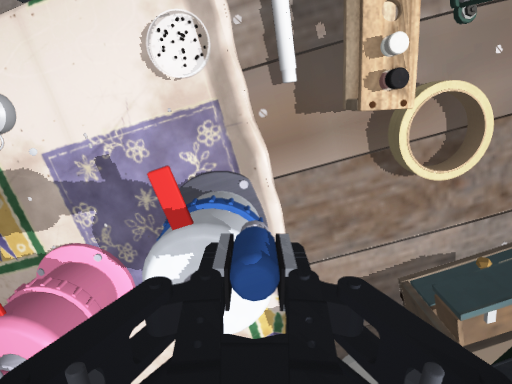

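```bash
cat > nx.py <<'E'
from h import *
import sys,json
# args: current commanded crank, then end increments profile
AX=np.array([520.6,175.3]); TAB=np.radians(182.2); RAD=65.
def plan(c_list,z=327.0,ax=AX):
    s=r.sense(); R=Ro.from_euler('xyz',s['tcp_rot']).as_matrix(); p=s['eef_pos']
    v=p[:2]-ax; th=np.arctan2(v[1],v[0]); F=s['contact_force']; u=v/np.linalg.norm(v)
    c=(TAB-th)%(2*np.pi); tan=np.array([u[1],-u[0]])
    print('t',round(s['clock'],2),'crank',round(c,3),'rad',round(float(np.linalg.norm(v)),2),'Frad',round(float(F[:2]@u),1),'Ftan',round(float(F[:2]@tan),1),'Fz',round(float(F[2]),1),'open',round(s['opening'],3),'z',p[2].round(1),'rot',s['tcp_rot'].round(3))
    out=[]
    for c in c_list:
        t=TAB-c; w=np.array([ax[0]+RAD*np.cos(t),ax[1]+RAD*np.sin(t),z])
        d=R.T@(w-p); out.append([20]+[round(float(x),4) for x in d/1000]+[0])
    print(json.dumps(out))
if __name__=='__main__':
    c0=float(sys.argv[1]); inc=[float(x) for x in sys.argv[2:]] or [.1257]*8
    if len(inc)==1: inc=inc*8
    cl=c0+np.cumsum(inc); plan(cl); print('end',cl[-1].round(4))
E
python3 nx.py 0.887 .03 .06 .09 .115 .1257 .1257 .1257 .1257
```

```text
t 5.4 crank 0.887 rad 64.85 Frad 0.8 Ftan -0.2 Fz 6.7 open 0.264 z 327.3 rot [3.142 0.    2.866]
[[20, -0.001, 0.0017, 0.0003, 0], [20, -0.0033, 0.0049, 0.0003, 0], [20, -0.0071, 0.0093, 0.0003, 0], [20, -0.0125, 0.0144, 0.0003, 0], [20, -0.019, 0.0193, 0.0003, 0], [20, -0.0261, 0.0233, 0.0003, 0], [20, -0.0337, 0.0264, 0.0003, 0], [20, -0.0416, 0.0286, 0.0003, 0]]
end 1.6848
```

Call:
{"fn": "carry_out", "kwargs": {
  "steps": [
    [[20,-0.001,0.0017,0,0],[20,-0.0033,0.0049,0,0],[20,-0.0071,0.0093,0,0],[20,-0.0125,0.0144,0,0],[20,-0.019,0.0193,0,0],[20,-0.026,0.0233,0,0],[20,-0.0337,0.0264,0,0],[20,-0.0416,0.0286,0,0]]
  ]
}}

```text
clock: 6.2
eef_pos: [526.2, 240.0, 327.3]
tcp_rot: [-3.141, 0.0, 2.866]
contact_force: [-1.3, -7.7, 5.6]
opening: 0.267
```

```bash
python3 nx.py 1.6848
```

```text
t 6.2 crank 1.696 rad 64.96 Frad -7.8 Ftan -0.6 Fz 5.6 open 0.267 z 327.3 rot [-3.141  0.     2.866]
[[20, -0.0074, 0.001, 0.0003, 0], [20, -0.0155, 0.0011, 0.0003, 0], [20, -0.0236, 0.0002, 0.0003, 0], [20, -0.0316, -0.0018, 0.0003, 0], [20, -0.0392, -0.0047, 0.0003, 0], [20, -0.0464, -0.0085, 0.0003, 0], [20, -0.053, -0.0133, 0.0003, 0], [20, -0.0591, -0.0188, 0.0003, 0]]
end 2.6904
```

Call:
{"fn": "carry_out", "kwargs": {
  "steps": [
    [[20,-0.0075,0.0007,0,0],[20,-0.0156,0.0007,0,0],[20,-0.0237,-0.0002,0,0],[20,-0.0317,-0.0022,0,0],[20,-0.0393,-0.0051,0,0],[20,-0.0465,-0.009,0,0],[20,-0.0532,-0.0138,0,0],[20,-0.0592,-0.0193,0,0]]
  ]
}}

```text
clock: 7.0
eef_pos: [578.2, 205.4, 327.3]
tcp_rot: [-3.141, -0.001, 2.866]
contact_force: [-7.8, 2.3, 7.2]
opening: 0.262
```

```bash
python3 nx.py 2.69
```

```text
t 7.0 crank 2.698 rad 64.97 Frad -5.9 Ftan -5.7 Fz 7.2 open 0.262 z 327.3 rot [-3.141e+00 -1.000e-03  2.866e+00]
[[20, -0.0049, -0.0058, 0.0003, 0], [20, -0.0094, -0.0127, 0.0003, 0], [20, -0.0129, -0.02, 0.0003, 0], [20, -0.0156, -0.0277, 0.0003, 0], [20, -0.0172, -0.0357, 0.0003, 0], [20, -0.0178, -0.0439, 0.0003, 0], [20, -0.0174, -0.052, 0.0003, 0], [20, -0.0159, -0.0601, 0.0003, 0]]
end 3.6956
```

Call:
{"fn": "carry_out", "kwargs": {
  "steps": [
    [[20,-0.0047,-0.006,0,0],[20,-0.009,-0.013,0,0],[20,-0.0124,-0.0203,0,0],[20,-0.015,-0.028,0,0],[20,-0.0166,-0.036,0,0],[20,-0.0172,-0.0442,0,0],[20,-0.0168,-0.0523,0,0],[20,-0.0153,-0.0604,0,0]]
  ]
}}

```text
clock: 7.8
eef_pos: [576.9, 142.8, 327.4]
tcp_rot: [3.141, 0.0, 2.865]
contact_force: [1.5, 0.5, 1.5]
opening: 0.263
```

```bash
sed -i 's/520.6,175.3/520.1,174.9/' nx.py; python3 nx.py 3.6956
```

```text
t 7.8 crank 3.695 rad 65.3 Frad 1.0 Ftan -1.2 Fz 1.5 open 0.263 z 327.4 rot [3.141 0.    2.865]
[[20, 0.0027, -0.0078, 0.0004, 0], [20, 0.0061, -0.0152, 0.0004, 0], [20, 0.0104, -0.0222, 0.0004, 0], [20, 0.0155, -0.0285, 0.0004, 0], [20, 0.0214, -0.0342, 0.0003, 0], [20, 0.028, -0.039, 0.0003, 0], [20, 0.0351, -0.0431, 0.0003, 0], [20, 0.0426, -0.0462, 0.0003, 0]]
end 4.7012
```

Call:
{"fn": "carry_out", "kwargs": {
  "steps": [
    [[20,0.0027,-0.0078,0,0],[20,0.006,-0.0152,0,0],[20,0.0104,-0.0222,0,0],[20,0.0155,-0.0285,0,0],[20,0.0214,-0.0342,0,0],[20,0.028,-0.039,0,0],[20,0.035,-0.043,0,0],[20,0.0426,-0.0462,0,0]]
  ]
}}

```text
clock: 8.6
eef_pos: [522.6, 109.8, 327.4]
tcp_rot: [3.141, 0.0, 2.865]
contact_force: [1.5, -0.0, 1.5]
opening: 0.263
```

```bash
python3 nx.py 4.7012
```

```text
t 8.6 crank 4.713 rad 65.19 Frad 0.1 Ftan -1.5 Fz 1.5 open 0.263 z 327.4 rot [3.141 0.    2.865]
[[20, 0.0072, -0.0017, 0.0004, 0], [20, 0.0153, -0.0028, 0.0004, 0], [20, 0.0235, -0.0029, 0.0004, 0], [20, 0.0316, -0.002, 0.0004, 0], [20, 0.0395, -0.0, 0.0004, 0], [20, 0.0471, 0.0029, 0.0004, 0], [20, 0.0543, 0.0067, 0.0004, 0], [20, 0.061, 0.0114, 0.0004, 0]]
end 5.7068
```

Call:
{"fn": "carry_out", "kwargs": {
  "steps": [
    [[20,0.0073,-0.0017,0,0],[20,0.0154,-0.0028,0,0],[20,0.0235,-0.0029,0,0],[20,0.0316,-0.002,0,0],[20,0.0395,0,0,0],[20,0.047,0.003,0,0],[20,0.0543,0.0067,0,0],[20,0.061,0.0114,0,0]]
  ]
}}

```text
clock: 9.4
eef_pos: [466.6, 138.0, 327.4]
tcp_rot: [3.14, 0.0, 2.865]
contact_force: [2.4, 0.3, -0.4]
opening: 0.262
```

```bash
python3 nx.py 5.7068
```

```text
t 9.4 crank 5.718 rad 65.01 Frad -2.1 Ftan -1.1 Fz -0.4 open 0.262 z 327.4 rot [3.14  0.    2.865]
[[20, 0.0055, 0.0051, 0.0004, 0], [20, 0.0107, 0.0113, 0.0004, 0], [20, 0.0152, 0.0182, 0.0004, 0], [20, 0.0188, 0.0255, 0.0004, 0], [20, 0.0214, 0.0332, 0.0004, 0], [20, 0.023, 0.0412, 0.0004, 0], [20, 0.0236, 0.0494, 0.0004, 0], [20, 0.0232, 0.0575, 0.0004, 0]]
end 6.7124
```

Call:
{"fn": "carry_out", "kwargs": {
  "steps": [
    [[20,0.0056,0.0052,0,0],[20,0.0107,0.0114,0,0],[20,0.0152,0.0182,0,0],[20,0.0188,0.0255,0,0],[20,0.0214,0.0332,0,0],[20,0.023,0.0412,0,0],[20,0.0236,0.0494,0,0],[20,0.0232,0.0575,0,0]]
  ]
}}

```text
clock: 10.2
eef_pos: [460.3, 200.2, 327.4]
tcp_rot: [3.141, 0.001, 2.866]
contact_force: [5.9, -4.2, -1.9]
opening: 0.264
```

```bash
python3 nx.py 6.7124
```

```text
t 10.2 crank 0.438 rad 64.96 Frad -7.1 Ftan -1.6 Fz -1.9 open 0.264 z 327.4 rot [3.141e+00 1.000e-03 2.866e+00]
[[20, -0.0013, 0.0075, 0.0004, 0], [20, -0.0038, 0.0153, 0.0004, 0], [20, -0.0072, 0.0227, 0.0004, 0], [20, -0.0115, 0.0296, 0.0004, 0], [20, -0.0166, 0.036, 0.0004, 0], [20, -0.0225, 0.0416, 0.0004, 0], [20, -0.029, 0.0465, 0.0004, 0], [20, -0.0362, 0.0505, 0.0004, 0]]
end 7.718
```

Call:
{"fn": "carry_out", "kwargs": {
  "steps": [
    [[20,-0.0014,0.0075,0,0],[20,-0.0038,0.0152,0,0],[20,-0.0072,0.0226,0,0],[20,-0.0115,0.0294,0,0],[20,-0.0167,0.0357,0,0],[20,-0.0226,0.0412,0,0],[20,-0.029,0.046,0,0],[20,-0.0362,0.05,0,0]]
  ]
}}

```text
clock: 11.0
eef_pos: [509.1, 238.8, 327.3]
tcp_rot: [3.141, -0.0, 2.865]
contact_force: [-2.0, -2.0, 1.9]
opening: 0.261
```

```bash
python3 nx.py 7.718
```

```text
t 11.0 crank 1.438 rad 64.84 Frad -1.7 Ftan -2.3 Fz 1.9 open 0.261 z 327.3 rot [ 3.141 -0.     2.865]
[[20, -0.0073, 0.0031, 0.0003, 0], [20, -0.0152, 0.0053, 0.0003, 0], [20, -0.0233, 0.0064, 0.0003, 0], [20, -0.0314, 0.0064, 0.0003, 0], [20, -0.0396, 0.0055, 0.0003, 0], [20, -0.0475, 0.0036, 0.0003, 0], [20, -0.0551, 0.0006, 0.0003, 0], [20, -0.0623, -0.0032, 0.0003, 0]]
end 8.7236
```

Call:
{"fn": "carry_out", "kwargs": {
  "steps": [
    [[20,-0.0074,0.003,0,0],[20,-0.0152,0.0051,0,0],[20,-0.0233,0.0062,0,0],[20,-0.0314,0.0063,0,0],[20,-0.0395,0.0054,0,0],[20,-0.0474,0.0035,0,0],[20,-0.055,0.0006,0,0],[20,-0.0622,-0.0032,0,0]]
  ]
}}

```text
clock: 11.8
eef_pos: [568.6, 218.4, 327.4]
tcp_rot: [3.14, -0.0, 2.865]
contact_force: [-2.5, -0.1, 3.7]
opening: 0.264
```

```bash
python3 nx.py 8.7236
```

```text
t 11.8 crank 2.449 rad 65.15 Frad -1.9 Ftan -1.6 Fz 3.7 open 0.264 z 327.4 rot [ 3.14  -0.     2.865]
[[20, -0.0061, -0.0046, 0.0004, 0], [20, -0.0121, -0.0101, 0.0004, 0], [20, -0.0174, -0.0163, 0.0003, 0], [20, -0.0218, -0.0232, 0.0003, 0], [20, -0.0254, -0.0305, 0.0003, 0], [20, -0.028, -0.0383, 0.0003, 0], [20, -0.0296, -0.0463, 0.0003, 0], [20, -0.0302, -0.0544, 0.0003, 0]]
end 9.7292
```

Call:
{"fn": "carry_out", "kwargs": {
  "steps": [
    [[20,-0.0062,-0.0047,0,0],[20,-0.0122,-0.0102,0,0],[20,-0.0174,-0.0164,0,0],[20,-0.0218,-0.0232,0,0],[20,-0.0254,-0.0305,0,0],[20,-0.028,-0.0383,0,0],[20,-0.0296,-0.0463,0,0],[20,-0.0302,-0.0544,0,0]]
  ]
}}

```text
clock: 12.6
eef_pos: [582.7, 156.5, 327.4]
tcp_rot: [-3.141, -0.0, 2.866]
contact_force: [-2.7, -2.6, 5.1]
opening: 0.262
```

```bash
python3 nx.py 9.7292
```

```text
t 12.6 crank 3.465 rad 65.26 Frad -1.9 Ftan 3.3 Fz 5.1 open 0.262 z 327.4 rot [-3.141 -0.     2.866]
[[20, 0.0007, -0.0069, 0.0004, 0], [20, 0.0021, -0.0149, 0.0004, 0], [20, 0.0046, -0.0227, 0.0004, 0], [20, 0.008, -0.0302, 0.0004, 0], [20, 0.0123, -0.0371, 0.0004, 0], [20, 0.0174, -0.0434, 0.0004, 0], [20, 0.0233, -0.0491, 0.0004, 0], [20, 0.0299, -0.0539, 0.0004, 0]]
end 10.7348
```

Call:
{"fn": "carry_out", "kwargs": {
  "steps": [
    [[20,0.0005,-0.0072,0,0],[20,0.002,-0.015,0,0],[20,0.0045,-0.0228,0,0],[20,0.008,-0.0302,0,0],[20,0.0123,-0.0371,0,0],[20,0.0174,-0.0434,0,0],[20,0.0233,-0.049,0,0],[20,0.03,-0.0539,0,0]]
  ]
}}

```text
clock: 13.4
eef_pos: [538.6, 112.5, 327.4]
tcp_rot: [-3.141, 0.0, 2.866]
contact_force: [0.2, 1.1, -0.0]
opening: 0.268
```

```bash
python3 nx.py 10.7348
```

```text
t 13.4 crank 4.462 rad 65.1 Frad -1.0 Ftan -0.5 Fz -0.0 open 0.268 z 327.4 rot [-3.141  0.     2.866]
[[20, 0.0066, -0.0035, 0.0004, 0], [20, 0.0142, -0.0066, 0.0004, 0], [20, 0.022, -0.0087, 0.0004, 0], [20, 0.0301, -0.0098, 0.0004, 0], [20, 0.0383, -0.0099, 0.0004, 0], [20, 0.0464, -0.009, 0.0004, 0], [20, 0.0543, -0.007, 0.0004, 0], [20, 0.062, -0.0041, 0.0004, 0]]
end 11.7404
```

Call:
{"fn": "carry_out", "kwargs": {
  "steps": [
    [[20,0.0068,-0.0035,0,0],[20,0.0143,-0.0066,0,0],[20,0.022,-0.0087,0,0],[20,0.03,-0.0098,0,0],[20,0.0383,-0.0099,0,0],[20,0.0464,-0.009,0,0],[20,0.0543,-0.007,0,0],[20,0.062,-0.004,0,0]]
  ]
}}

```text
clock: 14.2
eef_pos: [477.4, 126.0, 327.4]
tcp_rot: [-3.141, 0.001, 2.866]
contact_force: [4.2, 3.0, -2.5]
opening: 0.262
```

```bash
python3 nx.py 11.7404 .1257 .1257 .1257 .1257 .11 .09 .07 .03
```

```text
t 14.2 crank 5.468 rad 64.94 Frad -5.1 Ftan -1.2 Fz -2.5 open 0.262 z 327.4 rot [-3.141e+00  1.000e-03  2.866e+00]
[[20, 0.0066, 0.0035, 0.0004, 0], [20, 0.0132, 0.0083, 0.0004, 0], [20, 0.0192, 0.0138, 0.0004, 0], [20, 0.0245, 0.02, 0.0004, 0], [20, 0.0284, 0.026, 0.0004, 0], [20, 0.0311, 0.0312, 0.0004, 0], [20, 0.0329, 0.0354, 0.0004, 0], [20, 0.0336, 0.0372, 0.0004, 0]]
end 12.5432
```

Call:
{"fn": "carry_out", "kwargs": {
  "steps": [
    [[20,0.0066,0.0036,0,0],[20,0.0132,0.0083,0,0],[20,0.0192,0.0138,0,0],[20,0.0245,0.02,0,0],[20,0.0284,0.026,0,0],[20,0.0311,0.0312,0,0],[20,0.0327,0.0354,0,0],[20,0.0334,0.0372,0,0]]
  ]
}}

```text
clock: 15.0
eef_pos: [455.4, 171.2, 327.4]
tcp_rot: [-3.141, 0.0, 2.866]
contact_force: [4.2, -2.0, 0.3]
opening: 0.265
```

```bash
python3 nx.py 12.5432 .01
python3 - <<'E'
from h import *
for n in('wrist','top','scene'): snap(n,n+'9')
a=cv2.imread('pics/top9.png')[120:220,140:240]; cv2.imwrite('pics/t9c.png',cv2.resize(a,None,fx=6,fy=6,interpolation=2))
a=cv2.imread('pics/scene9.png')[120:220,150:250]; cv2.imwrite('pics/s9c.png',cv2.resize(a,None,fx=6,fy=6,interpolation=2))
E
```

```text
t 15.0 crank 6.265 rad 64.78 Frad -4.1 Ftan -2.3 Fz 0.3 open 0.265 z 327.4 rot [-3.141  0.     2.866]
[[20, 0.0003, 0.0002, 0.0004, 0], [20, 0.0005, 0.0009, 0.0004, 0], [20, 0.0007, 0.0015, 0.0004, 0], [20, 0.0009, 0.0021, 0.0004, 0], [20, 0.0011, 0.0027, 0.0004, 0], [20, 0.0013, 0.0033, 0.0004, 0], [20, 0.0015, 0.004, 0.0004, 0], [20, 0.0016, 0.0046, 0.0004, 0]]
end 12.6232
```

View pics/wrist9.png

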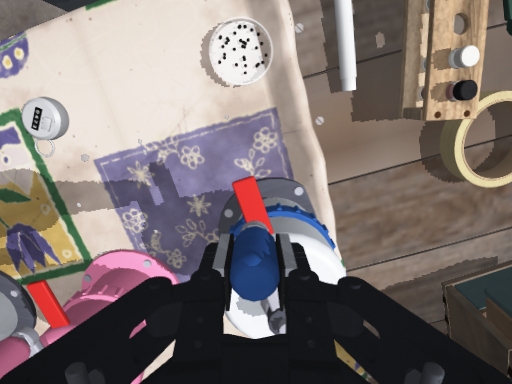

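View pics/t9c.png

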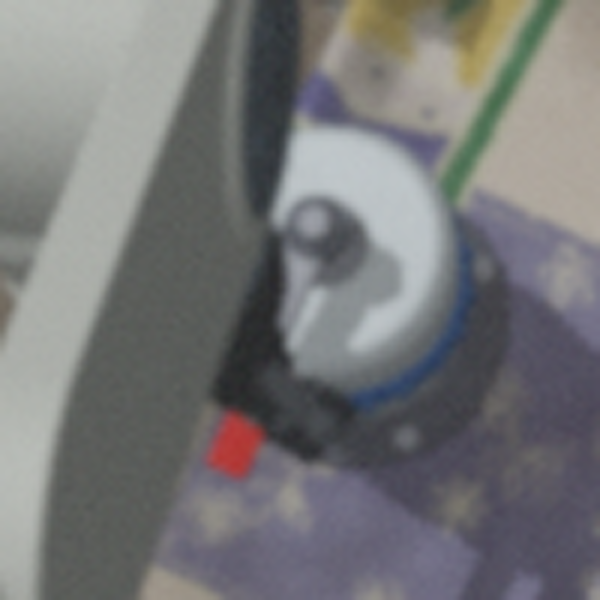

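View pics/s9c.png

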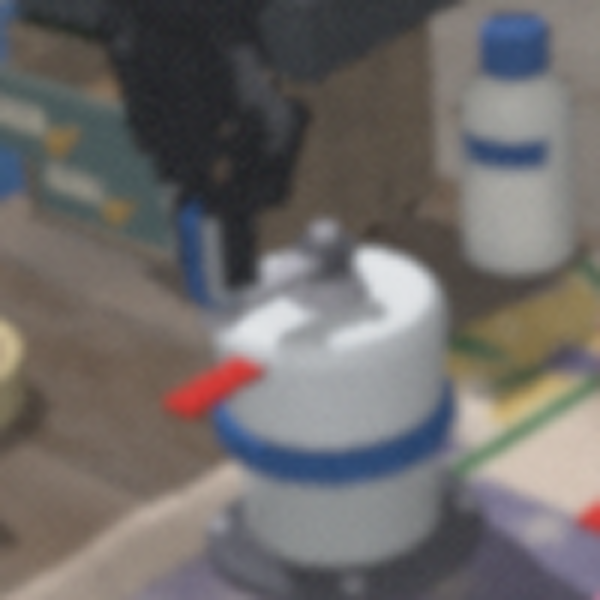

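Run:
```python
import cv2
a=cv2.imread('pics/wrist9.png')[165:345,190:350]; cv2.imwrite('pics/w9c.png',cv2.resize(a,None,fx=3.33,fy=3.33,interpolation=2))
```

```text
(no output)
```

View pics/w9c.png

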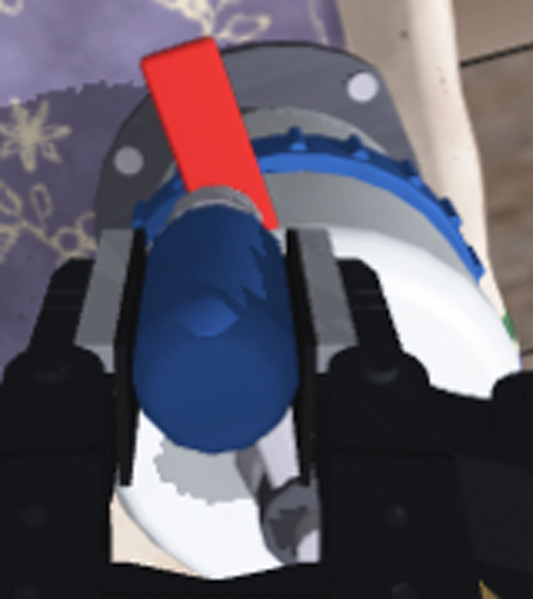

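Run:
```python
from h import *
f=load('wrist9'); s=f['s']; p=s['eef_pos'][:2]
a=atz(ray(f,(243.75,180)),110)[:2]; b=atz(ray(f,(260,228.1)),110)[:2]
print(a,b,np.degrees(np.arctan2(*(a-b)[::-1])))
d=(a-b)/np.linalg.norm(a-b); n=np.array([-d[1],d[0]])
for ax in ([520.6,175.3],[520.1,174.9]):
    ax=np.array(ax); print('axis off line',(ax-a)@n,'tabang',np.degrees(np.arctan2(*(a-ax)[::-1])),'knobang',np.degrees(np.arctan2(*(p-ax)[::-1])),'r tab',np.linalg.norm(a-ax))
print('knob off tab line',(p-a)@n)
# from earlier views: fit circle of gripped poses
P=np.array([[526.2,240],[578.2,205.4],[576.9,142.8],[522.6,109.8],[466.6,138],[460.3,200.2],[509.1,238.8],[568.6,218.4],[582.7,156.5],[538.6,112.5],[477.4,126],[455.4,171.2]])
A=np.c_[2*P,np.ones(len(P))]; x=np.linalg.lstsq(A,(P**2).sum(1),rcond=None)[0]; print(x[:2],np.sqrt(x[2]+x[:2]@x[:2]))
```

```text
[427.61784326 172.14322621] [464.5024426  173.24427622] -178.29015927209392
axis off line -0.3809739721091945 tabang -178.05553691604374 knobang -176.42487176938513 r tab 93.03572804421069
axis off line 0.003928967356525237 tabang -178.29259231765377 knobang -176.75037376713303 r tab 92.52323555165543
knob off tab line 1.7447538784860241
[520.34159537 174.93361463] 65.10972091058906
```

Call:
{"fn": "carry_out", "kwargs": {
  "steps": [
    [[20,0.0001,0.0009,0,0],[20,0.0002,0.0018,0,0],[20,0.0002,0.0018,0,0],[20,0.0002,0.0018,0,0]]
  ],
  "squeeze": 25
}}

```text
clock: 15.55
eef_pos: [455.5, 172.6, 327.4]
tcp_rot: [-3.141, -0.0, 2.866]
contact_force: [0.5, -1.0, 1.3]
opening: 0.264
```

```bash
python3 nx.py 12.566 .01|head -1; python3 -c "
from h import *
print(r.sense()['eef_pos'])"
```

```text
t 15.55 crank 0.003 rad 64.63 Frad -0.4 Ftan -1.1 Fz 1.3 open 0.264 z 327.4 rot [-3.141 -0.     2.866]
[455.50508389 172.63218805 327.35083035]
```

Call:
{"fn": "carry_out", "kwargs": {
  "steps": [
    [[28,0,0.0002,0,0],[30,0,0.0002,0,0],[34,0,0.0002,0,0],[40,0,0.0002,0,0],[50,0,0.0002,0,0],[60,0,0.0002,0,0],[60,0,0.0002,0,0],[60,0,0.0002,0,0]]
  ]
}}

```text
clock: 16.35
eef_pos: [455.6, 172.8, 327.3]
tcp_rot: [-3.141, -0.0, 2.866]
contact_force: [-0.4, -0.1, 0.4]
opening: 0.605
```

Call:
{"fn": "carry_out", "kwargs": {
  "steps": [
    [[60,0,0,-0.01,0],[60,0,0,-0.025,0],[60,0,0,-0.045,0],[60,0,0,-0.065,0],[60,0,0,-0.085,0],[60,0,0,-0.1,0],[60,0,0,-0.1,0],[60,0,0,-0.1,0]]
  ]
}}

```text
clock: 17.15
eef_pos: [455.5, 172.8, 427.5]
tcp_rot: [3.142, 0.0, 2.865]
contact_force: [0.0, -0.5, 0.0]
opening: 0.6
```

Call:
{"fn": "carry_out", "kwargs": {
  "steps": [
    [[60,0,0.02,0,0],[60,0,0.045,0,0],[60,0,0.07,0,0],[60,0,0.09,0,0],[60,0,0.1,0,0],[60,0,0.1,0,0],[60,0,0.1,0,0]]
  ]
}}

```text
clock: 17.85
eef_pos: [482.5, 268.6, 427.1]
tcp_rot: [-3.14, -0.0, 2.866]
contact_force: [-0.2, -0.7, -1.2]
opening: 0.6
```

Run:
```python
from h import *
for n in('wrist','scene'): f=snap(n,n+'10');print(f['s']['clock'],f['s']['eef_pos'],f['s']['contact_force'])
```

```text
17.85 [482.49389885 268.61315031 427.0847242 ] [-0.21766328 -0.65295325 -1.22690852]
17.9 [482.45623975 268.35999021 427.25772475] [-0.01201997  0.39024722 -0.01736944]
```

View pics/wrist10.png

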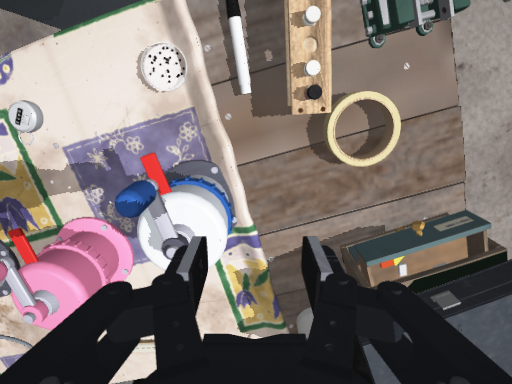

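View pics/scene10.png

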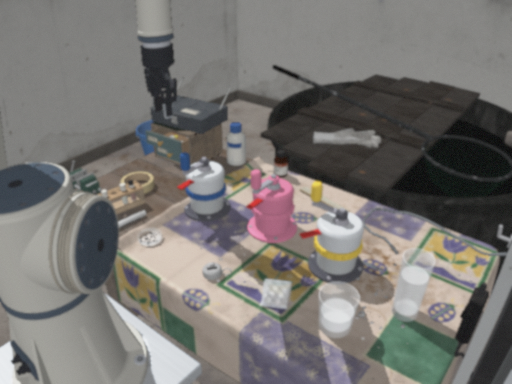

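Run:
```python
import cv2
a=cv2.imread('pics/wrist10.png')[140:270,100:240]; cv2.imwrite('pics/w10c.png',cv2.resize(a,None,fx=4,fy=4,interpolation=2))
```

```text
(no output)
```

View pics/w10c.png

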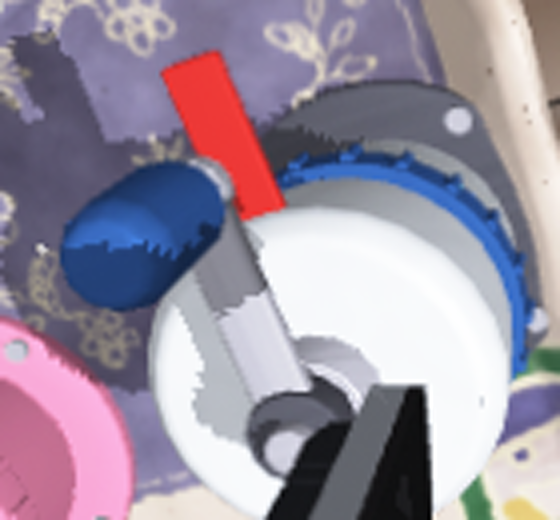

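Run:
```python
from h import *
f=load('wrist10')
k=atz(ray(f,(128,204.5)),187)[:2]; t=atz(ray(f,(147.75,156)),110)[:2]; print(k,t)
ax=np.array([520.4,175.0])
for q in(k,t):print(np.degrees(np.arctan2(*(q-ax)[::-1]))%360,np.linalg.norm(q-ax))
P=lambda u,v,z:atz(ray(f,(100+u/4,140+v/4)),z)[:2]
for n,a,b,z in(('armL',(188,275),(250,400),143),('armR',(238,215),(310,385),143),('tabL',(162,73),(190,142),110),('tabR',(219,52),(285,208),110)):
    d=P(*a,z)-P(*b,z);print(n,np.degrees(np.arctan2(*d[::-1]))%360)
print('arm mid',(P(228,327,143)))
```

```text
[454.35211867 174.36106378] [428.67897797 172.29530622]
180.55425255482132 66.05097173851854
181.68906364770882 91.7608917259985
armL 183.69433665716568
armR 181.17662154890894
tabL 180.46653268018417
tabR 182.10937648875975
arm mid [488.0367718  170.33826802]
```

```bash
python3 -c "
from h import *
print(workorder.sign_off())"
```

```text
the job is handed in; nothing more can be done
None
```

I cranked the blue mill clockwise from about 0.89 rad to the red tab's second pass at 12.57 rad. I held the knob the whole way at about 5 s a turn. The knob is released over the tab, the gripper is about 100 mm above and clear, and the job is handed in at 17.9 s.

- **Stop position:** before letting go, the arm's reading put the knob within about 0.006 rad of the tab. In the last wrist picture the tab lies at about 181.5°. The knob measures 180.6° and the crank arm's edges 181.2° and 183.7°, so it is over the tab to within about 1–2° by that view.
- **Pace:** the last 0.6 rad was slowed down. I stopped briefly just short of the tab for pictures, then moved the last 1.4 mm or so.
- **Forces:** readings at the end of each move stayed below about 11 N, including past the heavy point on both turns, and the knob did not slip in the grip.
- **Yellow mill:** the gripper never went near it, and it looks unchanged in the last scene picture.
- **Disagreement:** the top camera placed things 6–9 mm lower in y than the wrist camera. I used the wrist camera, and the path traced while cranking agreed with it: a circle of 65.1 mm radius, centred within 1 mm of the wrist estimate.

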